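# Show the pattern slide to the workshop camera, label up

### The arm

A 6-joint arm with a two-finger parallel gripper is mounted at the origin on the work surface. World frame = base frame: x ahead of the robot, y to its left, z up, the work surface at z = 0. Lengths are in m, angles in degrees, forces in N, time in s.
With the tool pointing down it reaches from about 0.375 to 0.9 m from the base axis. Payload 3.1 kg.
Tool frame: the origin (TCP) lies midway between the tips of the shut fingers; the grasp point (between the pads) lies bot.hold_point_z behind it (bot.hold_point_z is the distance from the TCP to the grasp point, in m); z points along the fingers, y is the direction in which the jaws open and shut (so a half turn about z gives the same grasp; the last joint's range is limited). The gripper opens to 87 mm and grips with 3 to 60 N. Pads are 19 mm wide; open, the fingers measure 117 mm over their backs; the gripper's body (75 mm by 190 mm) begins 51 mm behind the grasp point.
Start: joints at [-82.42, 30.224, 82.088, -0, 67.689, -10.227], TCP at [0.191, -0.595, 0.223] pointing down, gripper open.
Joint ranges: [-176.69, 176.69], [-43.24, 126.21], [12.49, 139.97], [-82, 262], [0, 151.66], [-163.58, 163.58]. Speed limits (degrees/s): [159.86, 159.86, 180, 180, 180, 180].

### API

Orientations are given as a 3x3 rotation matrix whose columns are the frame's x, y, z axes.
In Python, from rig import bot, vision, order gives the robot as it stands. The module is installed in compiled form; this text tells all that it offers.
- The arm moves only by the tool move_arm, never from a script. Its argument "moves" is a list of rows, each an object of numbers: "hand": the finger opening in mm, from 0 to 87; "x", "y", "z": the shift along the tool's x, y, z in units of 25 mm (1.0 is 25 mm); "wx", "wy", "wz": the turn, a rotation vector about the tool's x, y, z in degrees. In form: [{"hand": .., "x": .., "y": .., "z": .., "wx": .., "wy": .., "wz": ..}, ...]. A call has 1 to 20 rows; each row shifts and turns the commanded pose from where the row before left it, along the tool's axes as they then stand; what a row does not reach is not made up. A row lasts 1/10 s, in which the tool goes at most 50 mm and 8.59 degrees, less where a joint would pass 70% of its speed; a pose out of reach is approached as far as the arm can. A call is refused whole if a number of a shift passes 1 or a number of a turn 8.59, either way. A call with a gripper value outside its range is refused whole. The fingers move at their own pace and stop on an object; the grip force is fixed at half the most. Time passes only in rows, so rows that do not move let the fingers close. It gives the time, the measured TCP pose, the force and the opening at its end, in the units of the state.
- bot.read_state(): the state, without advancing time (a new reading comes with each control period).
- vision.capture(name): name is "side" or "top"; returns a dict with "image" (420x560x3 uint8, red, green, blue), "z_map" (420x560 float32, m along the optical axis (not along the pixel's ray), 0 where there is no reading), "fx", "fy", "cx", "cy" (pixels), "pose" (4x4, takes a point from camera to world coordinates). Camera axes: x right, y down, z forward; pixel columns grow to the right and rows downward; lengths in m; the calibration is good to about 2 mm. A picture is of the moment at which its call begins.
- order.hand_in(): hands the job in, once; it reports no verdict.
The state is a dict: "time_s": time; "joint_positions": joint angles; "qvel": joint speeds; "tau": joint torques, N m; "position": TCP position; "tcp_rot": TCP orientation; "force": force on the tool from outside, world axes, zero at the start; "moment": the same for the moment, N m; "opening": opening from 0.0 (shut) to 1.0 (fully open).
Only numpy, scipy, OpenCV 4.12 (cv2) and the standard library are available. Lean on these libraries where they do the work, as an engineer would, in place of code of your own. Each camera call takes 0.05 s, during which the arm holds its last target.

### The job

Swing the red quarter-turn keeper on the wooden holder fully open, then take the clear pattern slide out and find its frosted end by the cut-off corner; the label is on one face of that end. Hold the slide still with the label centred about 15 cm above the round white photo spot, tipped at least halfway from upright to flat so that the label face looks up, fingers only on the clear part. Finish while holding it there in the air, with the keeper left open and everything else on the table left where it is.

Things in the scene. Friction and masses are not known exactly. Their poses are not given: they have to be found in the camera images.
- rack: Holder: fixed light-wood block 176 x 90 x 30 mm, origin at the centre of its underside, x along its slot, z up. The slot in its top (144 x 8.4 mm, 20 mm deep) is centred, along x; the slide stands in it on a long edge. A steel post (radius 9 mm, from 30 to 72 mm above the table) at x = -48, y = -22 mm carries the keeper. Brass strip on top at y = +34 mm.
- latch (a joint): Red quarter-turn keeper on the post, vertical axis, light friction (0.05 N m), stays where left. 0: closed, arm points to the holder's +y and crosses 2 mm above the slide's top edge. 1.571: open at its stop, arm points to the holder's -x, clear of the slide. Grows anticlockwise seen from above; starts at 0 to 0.35.
- latch_grip (a point): Point on the keeper's turning axis, 94 mm above the table, where to pinch it. Axes turn with the keeper: y along its arm, z up. Its upright fin is 10 mm thick (along x), 34 mm long (along y, centred on the axis), from 80 to 106 mm above the table; the arm below is 10 mm wide, 38 mm long from the axis, at 72 to 80 mm.
- plate_mid (a point): Centre of the loose slide, 140 x 6 x 60 mm, 40-85 g. x: along it to the frosted end; y: out of the label face; z: up its height. It starts upright in the slot, centre 40 mm, top edge 70 mm above the table, lowest 20 mm in the slot. Clear bluish for x -70 to 34 mm, white frosted 34 to 70. A 12 x 12 mm corner notch is at the frosted end, on top at first: with it at top left, the label faces you.
- plate_label (a point): Centre of the orange label with black bars (26 x 32 mm) on the slide's frosted end, at x = +52, y = +3, z = 0 mm from the slide's centre, same axes: y points straight out of the label.
- pad_center (a point): Centre of the top of the photo spot: a fixed flat white disc of 45 mm radius with a grey ring, 3 mm high, on the table.
Things that resemble listed ones, but are neither listed nor needed, are in the scene too. There is more than one size of the part that bears plate_mid; the job needs the smaller. Of the things shaped like the rack, the wood one is meant.

How it is judged:
By the outcome, as a careful person would: the job done as asked, in the order asked, and still so for the second after the job is handed in, while the arm keeps its last pose, push and grip.
It also fails if it takes over 61 s, if anything falls off the work surface, if the arm or the gripper's body presses on something with over 40 N, if the wrist force passes 120 N, or if a joint passes its speed limit or range.

## Working session

There is one attempt and no reset: what is moved stays moved. The work goes in short steps, Python scripts to look and compute and a tool call to move; the robot and the scene stay as the last step left them, time stands still between calls to the robot, and variables do not carry over. Pictures are saved under pics/ and viewed, and the job is handed in when it is done.

Besides the shell and the picture viewer there is one more tool, called as name(argument=value, ...), one argument or row to a line, values as JSON. move_arm: Moves the arm, as the interface text tells. Its arguments: {"type":"object","properties":{"moves":{"type":"array"}},"required":["moves"]}

```bash
mkdir -p pics; cat > h.py <<'E'
import numpy as np, cv2
from rig import bot, vision, order
def cap(n,tag):
    c=vision.capture(n); np.savez(f'pics/{tag}.npz',**c)
    cv2.imwrite(f'pics/{tag}.png',c['image'][:,:,::-1]); return c
def load(tag): return dict(np.load(f'pics/{tag}.npz'))
def ray(c,u,v):
    d=np.array([(u-c['cx'])/c['fx'],(v-c['cy'])/c['fy'],1.]); P=c['pose']; return P[:3,3],P[:3,:3]@d
def onz(c,u,v,z):
    o,d=ray(c,u,v); return o+d*(z-o[2])/d[2]
def proj(c,p):
    P=np.linalg.inv(c['pose']); q=P[:3,:3]@np.array(p)+P[:3,3]; return c['fx']*q[0]/q[2]+c['cx'],c['fy']*q[1]/q[2]+c['cy']
def crop(c,u0,u1,v0,v1,tag,s=4):
    im=c['image'][v0:v1,u0:u1,::-1]; cv2.imwrite(f'pics/{tag}.png',cv2.resize(im,None,fx=s,fy=s,interpolation=cv2.INTER_CUBIC))
E
python3 - <<'E'
from h import *
for n in('top','side'):
    c=cap(n,n+'0'); print(n,c['fx'],c['pose'].round(3).tolist())
print(bot.hold_point_z); print(bot.read_state())
E
```

```text
top 405.5724903932868 [[0.011, -0.998, 0.066, 0.404], [-1.0, -0.01, 0.004, -0.013], [-0.004, -0.066, -0.998, 0.821], [0.0, 0.0, 0.0, 1.0]]
side 384.6278054678785 [[-0.882, -0.319, 0.346, 0.203], [-0.47, 0.579, -0.666, 0.493], [0.012, -0.751, -0.661, 0.591], [0.0, 0.0, 0.0, 1.0]]
0.0187
{'time_s': 0.1, 'joint_positions': array([-8.24181578e+01,  3.02724487e+01,  8.21492925e+01, -1.44264889e-03,
        6.76890206e+01, -1.02271424e+01]), 'qvel': array([-0.00094678, -0.09308694, -0.26707153, -0.03071695, -0.00840862,
       -0.05925075]), 'tau': array([ 3.46135903e-04, -4.40984380e+01, -1.77150607e+01,  6.35682978e-02,
        5.33603760e-02, -4.08625010e-05]), 'position': array([ 0.19108724, -0.59437938,  0.22168088]), 'tcp_rot': array([[ 9.52078559e-01,  3.05853462e-01, -2.78155407e-04],
       [ 3.05853421e-01, -9.52076691e-01,  1.91318248e-03],
       [ 3.20328205e-04, -1.90657480e-03, -9.99998131e-01]]), 'force': array([0.1096057 , 0.44314488, 0.46916901]), 'moment': array([ 0.00380976, -0.04546955, -0.02184789]), 'opening': 1.0027035728430125}
```

View pics/top0.png

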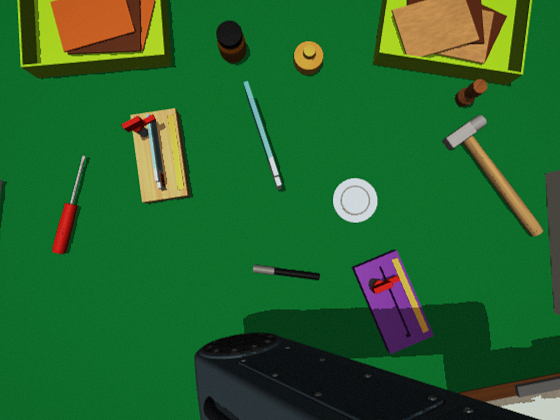

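View pics/side0.png

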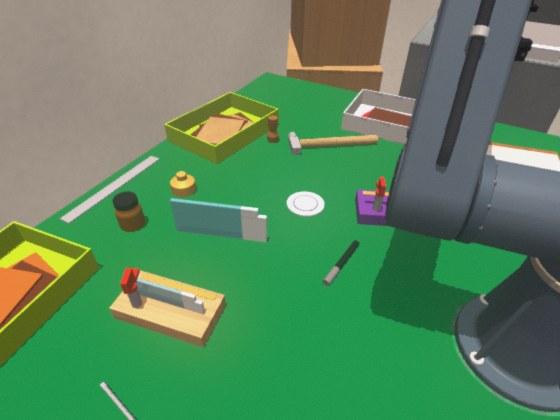

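The top view shows the wood holder at (160,155) with a red keeper at about (140,123) and a slide in its slot. A purple holder at (392,300) is a decoy. A longer slide stands free at (262,135), and the photo spot is at (355,200). The wood holder and its slide fit the description. I'll enlarge to confirm.

```bash
python3 - <<'E'
from h import *
t=load('top0');s=load('side0')
crop(t,115,205,95,215,'ct',5); crop(s,100,235,255,350,'cs',5)
for nm,c,(u0,u1,v0,v1) in(('t',t,(115,205,95,215)),('s',s,(100,235,255,350))):
    hsv=cv2.cvtColor(c['image'],cv2.COLOR_RGB2HSV)
    print(nm,hsv[155,145],hsv[130,150])
# wood mask top
hsv=cv2.cvtColor(t['image'],cv2.COLOR_RGB2HSV)
m=np.zeros(hsv.shape[:2],np.uint8); g=cv2.inRange(hsv,(40,60,0),(85,255,255)); m[98:212,118:200]=255-g[98:212,118:200]
m=cv2.morphologyEx(m,cv2.MORPH_OPEN,np.ones((15,15)))
cs,_=cv2.findContours(m,0,1); k=max(cs,key=cv2.contourArea); r=cv2.minAreaRect(k); print(r)
b=cv2.boxPoints(r); W=np.array([onz(t,u,v,.03) for u,v in b]); print(W.round(4)); print(np.linalg.norm(W-np.roll(W,-1,0),axis=1),W.mean(0))
# pad
m=cv2.inRange(hsv,(0,0,150),(180,60,255)); mm=np.zeros_like(m); mm[170:230,325:385]=m[170:230,325:385]
k=max(cv2.findContours(mm,0,1)[0],key=cv2.contourArea); e=cv2.fitEllipse(k); print(e, onz(t,*e[0],.003))
E
```

```text
t [ 23 118 206] [ 93  71 202]
s [ 68 157 153] [ 18  37 153]
((159.5848388671875, 155.2598876953125), (89.6734848022461, 48.956398010253906), 81.38435363769531)
[[0.6397 0.2852 0.03  ]
 [0.6554 0.1893 0.03  ]
 [0.4786 0.1582 0.03  ]
 [0.4631 0.2527 0.03  ]]
[0.09723576 0.17959427 0.0958125  0.17948111] [0.55919742 0.22134241 0.03      ]
((354.6606750488281, 199.89463806152344), (43.252532958984375, 43.92813491821289), 146.63217163085938) [ 0.47647515 -0.16863639  0.003     ]
```

View pics/ct.png

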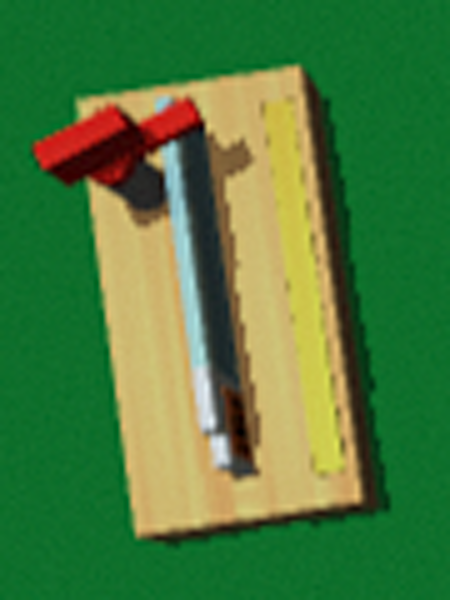

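View pics/cs.png

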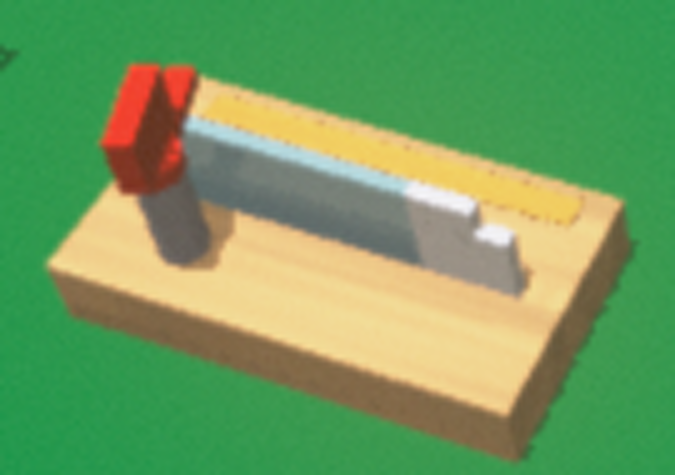

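The crops confirm it: the wood holder has the brass strip, the keeper on its post, and a small slide whose notched, frosted end points to world -x. The orange label shows on its brass-side (+y) face, and the larger slide stands outside the holder. Next I'll refine the poses.

```bash
python3 - <<'E'
from h import *
t=load('top0');s=load('side0')
im=t['image'];hsv=cv2.cvtColor(im,cv2.COLOR_RGB2HSV)
reg=np.zeros(hsv.shape[:2],np.uint8); reg[98:212,118:200]=255
wood=cv2.inRange(hsv,(10,60,160),(32,200,255))&reg
k=max(cv2.findContours(cv2.morphologyEx(wood,cv2.MORPH_CLOSE,np.ones((25,25))),0,1)[0],key=cv2.contourArea)
r=cv2.minAreaRect(k); W=np.array([onz(t,u,v,.03) for u,v in cv2.boxPoints(r)]); print('rack',np.linalg.norm(W-np.roll(W,-1,0),axis=1),W.mean(0),W.round(4).tolist())
brass=cv2.inRange(hsv,(24,150,120),(32,255,255))&reg
sl=cv2.inRange(hsv,(85,30,170),(110,255,255))&reg
wh=cv2.inRange(hsv,(0,0,185),(180,40,255))&reg
red=(cv2.inRange(hsv,(0,150,60),(6,255,255))|cv2.inRange(hsv,(170,150,60),(180,255,255)))&reg
redtop=red&cv2.inRange(hsv,(0,0,185),(180,255,255))
for n,m,z in(('brass',brass,.031),('slidetop',sl,.07),('white',wh,.07),('red',red,.106),('redtop',redtop,.106)):
    for k in cv2.findContours(m,0,1)[0]:
        if cv2.contourArea(k)<15: continue
        r=cv2.minAreaRect(k); W=np.array([onz(t,u,v,z) for u,v in cv2.boxPoints(r)])
        print(n,cv2.contourArea(k),np.round(r[0],1),'sides',np.linalg.norm(W-np.roll(W,-1,0),axis=1).round(4),'c',W.mean(0).round(4),'ang',np.degrees(np.arctan2(*(W[1]-W[0])[[1,0]])).round(1))
crop(t,118,168,108,145,'ck',14)
Z=t['z_map']; 
def pt(u,v): o,d=ray(t,u,v); return (o+d*Z[int(v),int(u)]).round(4)
print(pt(150,190),pt(155,160),pt(130,125))
E
```

```text
rack [0.09017472 0.17646558 0.08887648 0.17637428] [0.56038201 0.22446776 0.03      ] [[0.6404, 0.2839, 0.03], [0.6542, 0.1948, 0.03], [0.4802, 0.1656, 0.03], [0.4667, 0.2535, 0.03]]
brass 363.0 [175.4 151.9] sides [0.0123 0.1488 0.0122 0.1488] c [0.5657 0.1899 0.031 ] ang -81.2
slidetop 68.0 [151.4 146. ] sides [0.005  0.0844 0.005  0.0844] c [0.5683 0.2253 0.07  ] ang -81.5
white 20.5 [155.1 173.5] sides [0.0048 0.0254 0.0047 0.0254] c [0.5162 0.2168 0.07  ] ang -81.2
red 88.5 [131. 122.] sides [0.0335 0.0106 0.0335 0.0106] c [0.6036 0.252  0.106 ] ang -60.4
red 77.5 [143.1 123. ] sides [0.044  0.0119 0.044  0.0119] c [0.602  0.2301 0.106 ] ang -52.3
redtop 57.5 [130.  121.5] sides [0.0312 0.0082 0.0311 0.0082] c [0.6045 0.2538 0.106 ] ang -62.2
redtop 25.5 [148.2 118.4] sides [0.0173 0.0075 0.0173 0.0075] c [0.6105 0.2212 0.106 ] ang -59.0
[0.4895 0.2382 0.0295] [0.5413 0.2172 0.0719] [0.5987 0.2544 0.1038]
```

View pics/ck.png

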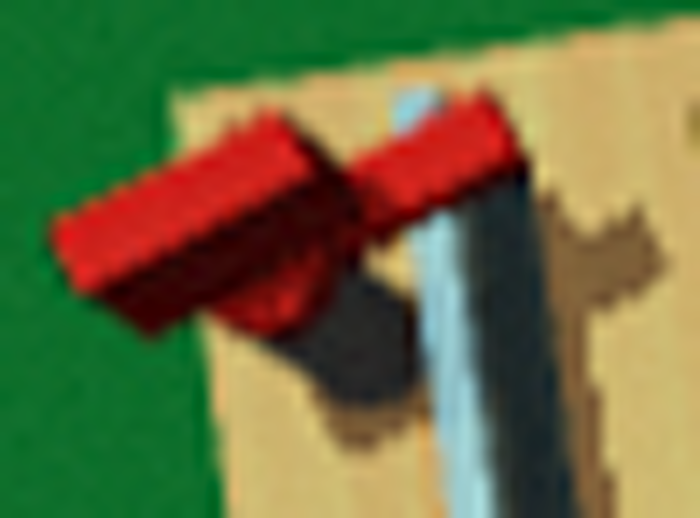

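move_arm(
  moves=[
    {"hand": 87, "x": 0.93, "y": -0.97},
    {"hand": 87, "x": 0.93, "y": -0.97},
    {"hand": 87, "x": 0.93, "y": -0.97},
    {"hand": 87, "x": 0.93, "y": -0.97},
    {"hand": 87, "x": 0.93, "y": -0.97},
    {"hand": 87, "x": 0.93, "y": -0.97},
    {"hand": 87, "x": 0.93, "y": -0.97},
    {"hand": 87, "x": 0.93, "y": -0.97},
    {"hand": 87, "x": 0.93, "y": -0.97},
    {"hand": 87, "x": 0.93, "y": -0.97},
    {"hand": 87, "x": 0.93, "y": -0.97},
    {"hand": 87, "x": 0.93, "y": -0.97},
    {"hand": 87, "x": 0.93, "y": -0.97},
    {"hand": 87, "x": 0.93, "y": -0.97},
    {"hand": 87, "x": 0.93, "y": -0.97},
    {"hand": 87, "x": 0.93, "y": -0.97},
    {"hand": 87, "x": 0.93, "y": -0.97},
    {"hand": 87, "x": 0.93, "y": -0.97},
    {"hand": 87, "x": 0.93, "y": -0.97},
    {"hand": 87, "x": 0.93, "y": -0.97},
  ],
)

```text
schema error: expected keys hand, x, y, z, wx, wy, wz
```

```bash
cat > st.py <<'E'
from h import *
import json,os
s=bot.read_state(); r={k:(np.array(v).tolist()) for k,v in s.items()}
open('log.jsonl','a').write(json.dumps(r)+'\n')
print(round(s['time_s'],2),'q',s['joint_positions'].round(1),'p',s['position'].round(4),'\n',s['tcp_rot'].round(3),'F',s['force'].round(1),'open',round(s['opening']*87,1))
R=s['tcp_rot']
def need(p,): 
    d=R.T@(np.array(p)-s['position'])/.025; print('units',d.round(2)); 
E
python3 - <<'E'
from st import *
need([.6044,.2536,s['position'][2]])
E
```

```text
0.1 q [-82.4  30.3  82.1  -0.   67.7 -10.2] p [ 0.1911 -0.5944  0.2217] 
 [[ 0.952  0.306 -0.   ]
 [ 0.306 -0.952  0.002]
 [ 0.    -0.002 -1.   ]] F [0.1 0.4 0.5] open 87.2
units [ 26.11 -27.24   0.06]
```

move_arm(
  moves=[
    {"hand": 87, "x": 0.95, "y": -1, "z": 0, "wx": 0, "wy": 0, "wz": 0},
    {"hand": 87, "x": 0.95, "y": -1, "z": 0, "wx": 0, "wy": 0, "wz": 0},
    {"hand": 87, "x": 0.95, "y": -1, "z": 0, "wx": 0, "wy": 0, "wz": 0},
    {"hand": 87, "x": 0.95, "y": -1, "z": 0, "wx": 0, "wy": 0, "wz": 0},
    {"hand": 87, "x": 0.95, "y": -1, "z": 0, "wx": 0, "wy": 0, "wz": 0},
    {"hand": 87, "x": 0.95, "y": -1, "z": 0, "wx": 0, "wy": 0, "wz": 0},
    {"hand": 87, "x": 0.95, "y": -1, "z": 0, "wx": 0, "wy": 0, "wz": 0},
    {"hand": 87, "x": 0.95, "y": -1, "z": 0, "wx": 0, "wy": 0, "wz": 0},
    {"hand": 87, "x": 0.95, "y": -1, "z": 0, "wx": 0, "wy": 0, "wz": 0},
    {"hand": 87, "x": 0.95, "y": -1, "z": 0, "wx": 0, "wy": 0, "wz": 0},
    {"hand": 87, "x": 0.95, "y": -1, "z": 0, "wx": 0, "wy": 0, "wz": 0},
    {"hand": 87, "x": 0.95, "y": -1, "z": 0, "wx": 0, "wy": 0, "wz": 0},
    {"hand": 87, "x": 0.95, "y": -1, "z": 0, "wx": 0, "wy": 0, "wz": 0},
    {"hand": 87, "x": 0.95, "y": -1, "z": 0, "wx": 0, "wy": 0, "wz": 0},
    {"hand": 87, "x": 0.95, "y": -1, "z": 0, "wx": 0, "wy": 0, "wz": 0},
    {"hand": 87, "x": 0.95, "y": -1, "z": 0, "wx": 0, "wy": 0, "wz": 0},
    {"hand": 87, "x": 0.95, "y": -1, "z": 0, "wx": 0, "wy": 0, "wz": 0},
    {"hand": 87, "x": 0.95, "y": -1, "z": 0, "wx": 0, "wy": 0, "wz": 0},
    {"hand": 87, "x": 0.95, "y": -1, "z": 0, "wx": 0, "wy": 0, "wz": 0},
    {"hand": 87, "x": 0.95, "y": -1, "z": 0, "wx": 0, "wy": 0, "wz": 0},
  ],
)

```text
time_s: 2.1
position: [0.4906, 0.0278, 0.2223]
tcp_rot: [[0.952, 0.306, -0.001], [0.306, -0.952, 0.0], [-0.001, -0.0, -1.0]]
force: [0.2, -0.3, -1.2]
opening: 0.999
```

```bash
python3 - <<'E'
from st import *
need([.6044,.2536,s['position'][2]])
E
```

```text
2.1 q [ -9.8  20.  100.9  -0.   59.2  62.4] p [0.4906 0.0278 0.2223] 
 [[ 0.952  0.306 -0.001]
 [ 0.306 -0.952  0.   ]
 [-0.001 -0.    -1.   ]] F [ 0.2 -0.3 -1.2] open 86.9
units [ 7.1  -7.21 -0.  ]
```

move_arm(
  moves=[
    {"hand": 60, "x": 0.87, "y": -0.87, "z": 0, "wx": 0, "wy": 0, "wz": 0},
    {"hand": 60, "x": 0.87, "y": -0.87, "z": 0, "wx": 0, "wy": 0, "wz": 0},
    {"hand": 60, "x": 0.87, "y": -0.87, "z": 0, "wx": 0, "wy": 0, "wz": 0},
    {"hand": 60, "x": 0.87, "y": -0.87, "z": 0, "wx": 0, "wy": 0, "wz": 0},
    {"hand": 60, "x": 0.87, "y": -0.87, "z": 0, "wx": 0, "wy": 0, "wz": 0},
    {"hand": 60, "x": 0.87, "y": -0.87, "z": 0, "wx": 0, "wy": 0, "wz": 0},
    {"hand": 60, "x": 0.87, "y": -0.87, "z": 0, "wx": 0, "wy": 0, "wz": 0},
    {"hand": 60, "x": 0.87, "y": -0.87, "z": 0, "wx": 0, "wy": 0, "wz": 0},
    {"hand": 60, "x": 0, "y": 0, "z": 0, "wx": 0, "wy": 0, "wz": -8.4},
    {"hand": 60, "x": 0, "y": 0, "z": 0, "wx": 0, "wy": 0, "wz": -8.4},
    {"hand": 60, "x": 0, "y": 0, "z": 0, "wx": 0, "wy": 0, "wz": -8.4},
    {"hand": 60, "x": 0, "y": 0, "z": 0, "wx": 0, "wy": 0, "wz": -8.4},
    {"hand": 60, "x": 0, "y": 0, "z": 0, "wx": 0, "wy": 0, "wz": -8.4},
    {"hand": 60, "x": 0, "y": 0, "z": 0, "wx": 0, "wy": 0, "wz": -8.4},
    {"hand": 60, "x": 0, "y": 0, "z": 0, "wx": 0, "wy": 0, "wz": -8.4},
    {"hand": 60, "x": 0, "y": 0, "z": 0, "wx": 0, "wy": 0, "wz": -8.4},
    {"hand": 60, "x": 0, "y": 0, "z": 0, "wx": 0, "wy": 0, "wz": -8.4},
    {"hand": 60, "x": 0, "y": 0, "z": 0, "wx": 0, "wy": 0, "wz": -8.4},
    {"hand": 60, "x": 0, "y": 0, "z": 0, "wx": 0, "wy": 0, "wz": -8.4},
    {"hand": 60, "x": 0, "y": 0, "z": 0, "wx": 0, "wy": 0, "wz": -8.4},
  ],
)

```text
time_s: 4.1
position: [0.6025, 0.2451, 0.2219]
tcp_rot: [[-0.484, 0.875, -0.001], [0.875, 0.484, -0.0], [0.0, -0.001, -1.0]]
force: [-1.3, 0.2, -0.0]
opening: 0.686
```

```bash
python3 - <<'E'
from st import *
need([.6044,.2536,.08])
cap('side','side1')
E
```

```text
4.1 q [ 12.3  32.3  78.2   0.   69.6 -16.6] p [0.6025 0.2451 0.2219] 
 [[-0.484  0.875 -0.001]
 [ 0.875  0.484 -0.   ]
 [ 0.    -0.001 -1.   ]] F [-1.3  0.2 -0. ] open 59.7
units [0.26 0.24 5.68]
```

View pics/side1.png

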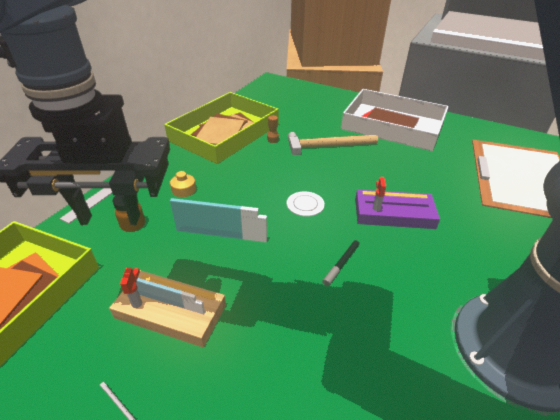

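The gripper hangs clear above the keeper. Going down.

move_arm(
  moves=[
    {"hand": 60, "x": 0.13, "y": 0.12, "z": 0.9, "wx": 0, "wy": 0, "wz": 0},
    {"hand": 60, "x": 0.13, "y": 0.12, "z": 0.9, "wx": 0, "wy": 0, "wz": 0},
    {"hand": 60, "x": 0, "y": 0, "z": 0.9, "wx": 0, "wy": 0, "wz": 0},
    {"hand": 60, "x": 0, "y": 0, "z": 0.9, "wx": 0, "wy": 0, "wz": 0},
    {"hand": 60, "x": 0, "y": 0, "z": 0, "wx": 0, "wy": 0, "wz": 0},
  ],
)

```text
time_s: 4.65
position: [0.6022, 0.253, 0.1287]
tcp_rot: [[-0.477, 0.879, -0.008], [0.879, 0.477, -0.002], [0.002, -0.008, -1.0]]
force: [-0.1, 0.2, -0.6]
opening: 0.691
```

```bash
python3 - <<'E'
from st import *
need([.6044,.2536,.08])
c=cap('side','side2'); crop(c,60,240,190,350,'cs2',4)
E
```

```text
4.65 q [ 13.   38.8  82.   -0.   59.7 -15.5] p [0.6022 0.253  0.1287] 
 [[-0.477  0.879 -0.008]
 [ 0.879  0.477 -0.002]
 [ 0.002 -0.008 -1.   ]] F [-0.1  0.2 -0.6] open 60.1
units [-0.03  0.11  1.95]
```

View pics/cs2.png

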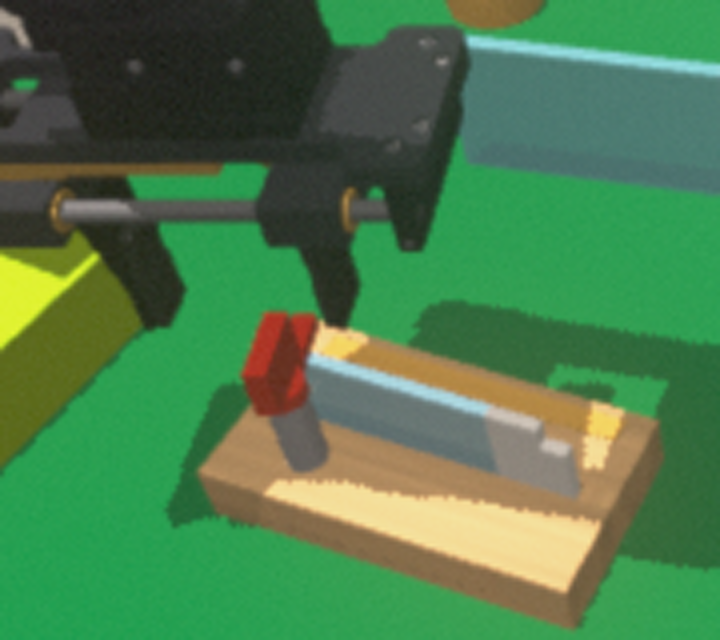

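Two fingers straddle the fin at crop (285,360). Lowering and pinching.

move_arm(
  moves=[
    {"hand": 60, "x": 0, "y": 0.1, "z": 0.7, "wx": 0, "wy": 0, "wz": 0},
    {"hand": 60, "x": 0, "y": 0, "z": 0.7, "wx": 0, "wy": 0, "wz": 0},
    {"hand": 60, "x": 0, "y": 0, "z": 0.55, "wx": 0, "wy": 0, "wz": 0},
    {"hand": 60, "x": 0, "y": 0, "z": 0, "wx": 0, "wy": 0, "wz": 0},
    {"hand": 60, "x": 0, "y": 0, "z": 0, "wx": 0, "wy": 0, "wz": 0},
    {"hand": 30, "x": 0, "y": 0, "z": 0, "wx": 0, "wy": 0, "wz": 0},
    {"hand": 20, "x": 0, "y": 0, "z": 0, "wx": 0, "wy": 0, "wz": 0},
    {"hand": 20, "x": 0, "y": 0, "z": 0, "wx": 0, "wy": 0, "wz": 0},
  ],
)

```text
time_s: 5.5
position: [0.6078, 0.2551, 0.0846]
tcp_rot: [[-0.479, 0.878, 0.001], [0.878, 0.479, 0.0], [-0.0, 0.001, -1.0]]
force: [0.6, 0.4, -0.1]
opening: 0.5
```

```bash
python3 - <<'E'
from st import *
need([.6044,.2536,.08])
E
```

```text
5.5 q [ 13.1  42.3  83.    0.   54.6 -15.5] p [0.6078 0.2551 0.0846] 
 [[-0.479  0.878  0.001]
 [ 0.878  0.479  0.   ]
 [-0.     0.001 -1.   ]] F [ 0.6  0.4 -0.1] open 43.5
units [ 0.01 -0.15  0.19]
```

move_arm(
  moves=[
    {"hand": 24, "x": 0, "y": -0.14, "z": 0.1, "wx": 0, "wy": 0, "wz": 0},
    {"hand": 18, "x": 0, "y": 0, "z": 0, "wx": 0, "wy": 0, "wz": 0},
    {"hand": 0, "x": 0, "y": 0, "z": 0, "wx": 0, "wy": 0, "wz": 0},
    {"hand": 0, "x": 0, "y": 0, "z": 0, "wx": 0, "wy": 0, "wz": 0},
    {"hand": 0, "x": 0, "y": 0, "z": 0, "wx": 0, "wy": 0, "wz": 0},
    {"hand": 0, "x": 0, "y": 0, "z": 0, "wx": 0, "wy": 0, "wz": 0},
    {"hand": 0, "x": 0, "y": 0, "z": 0, "wx": 0, "wy": 0, "wz": 0},
  ],
)

```text
time_s: 6.2
position: [0.605, 0.2537, 0.0814]
tcp_rot: [[-0.479, 0.878, 0.002], [0.878, 0.479, 0.001], [-0.0, 0.002, -1.0]]
force: [2.9, 1.5, -2.2]
opening: 0.113
```

```bash
python3 - <<'E'
from st import *
need([.6044,.2536,.08])
E
```

```text
6.2 q [ 13.   42.3  83.6   0.   54.  -15.6] p [0.605  0.2537 0.0814] 
 [[-0.479  0.878  0.002]
 [ 0.878  0.479  0.001]
 [-0.     0.002 -1.   ]] F [ 2.9  1.5 -2.2] open 9.8
units [ 0.01 -0.02  0.06]
```

Gripped (9.8 mm ≈ the 10 mm fin). Turning about 70° anticlockwise.

move_arm(
  moves=[
    {"hand": 0, "x": 0, "y": 0, "z": 0, "wx": 0, "wy": 0, "wz": -5},
    {"hand": 0, "x": 0, "y": 0, "z": 0, "wx": 0, "wy": 0, "wz": -5},
    {"hand": 0, "x": 0, "y": 0, "z": 0, "wx": 0, "wy": 0, "wz": -5},
    {"hand": 0, "x": 0, "y": 0, "z": 0, "wx": 0, "wy": 0, "wz": -5},
    {"hand": 0, "x": 0, "y": 0, "z": 0, "wx": 0, "wy": 0, "wz": -5},
    {"hand": 0, "x": 0, "y": 0, "z": 0, "wx": 0, "wy": 0, "wz": -5},
    {"hand": 0, "x": 0, "y": 0, "z": 0, "wx": 0, "wy": 0, "wz": -5},
    {"hand": 0, "x": 0, "y": 0, "z": 0, "wx": 0, "wy": 0, "wz": -5},
    {"hand": 0, "x": 0, "y": 0, "z": 0, "wx": 0, "wy": 0, "wz": -5},
    {"hand": 0, "x": 0, "y": 0, "z": 0, "wx": 0, "wy": 0, "wz": -5},
    {"hand": 0, "x": 0, "y": 0, "z": 0, "wx": 0, "wy": 0, "wz": -5},
    {"hand": 0, "x": 0, "y": 0, "z": 0, "wx": 0, "wy": 0, "wz": -5},
    {"hand": 0, "x": 0, "y": 0, "z": 0, "wx": 0, "wy": 0, "wz": -5},
    {"hand": 0, "x": 0, "y": 0, "z": 0, "wx": 0, "wy": 0, "wz": -4},
    {"hand": 0, "x": 0, "y": 0, "z": 0, "wx": 0, "wy": 0, "wz": 0},
    {"hand": 0, "x": 0, "y": 0, "z": 0, "wx": 0, "wy": 0, "wz": 0},
  ],
)

```text
time_s: 7.8
position: [0.6046, 0.2529, 0.0814]
tcp_rot: [[-0.991, -0.131, 0.001], [-0.131, 0.991, -0.001], [-0.001, -0.001, -1.0]]
force: [2.1, -1.1, -1.7]
opening: 0.111
```

```bash
python3 - <<'E'
from st import *
print(s['moment'].round(2),np.degrees(np.arctan2(R[1,1],R[0,1])))
need([.6044,.2536,.08])
E
```

```text
7.8 q [ 13.   42.3  83.7  -0.1  54.  -84.5] p [0.6046 0.2529 0.0814] 
 [[-0.991 -0.131  0.001]
 [-0.131  0.991 -0.001]
 [-0.001 -0.001 -1.   ]] F [ 2.1 -1.1 -1.7] open 9.6
[-0.09 -0.51 -0.01] 97.53880232312504
units [0.   0.03 0.06]
```

move_arm(
  moves=[
    {"hand": 0, "x": 0, "y": 0, "z": 0, "wx": 0, "wy": 0, "wz": -1.5},
    {"hand": 0, "x": 0, "y": 0, "z": 0, "wx": 0, "wy": 0, "wz": -1.5},
    {"hand": 0, "x": 0, "y": 0, "z": 0, "wx": 0, "wy": 0, "wz": -1},
    {"hand": 0, "x": 0, "y": 0, "z": 0, "wx": 0, "wy": 0, "wz": 0},
    {"hand": 0, "x": 0, "y": 0, "z": 0, "wx": 0, "wy": 0, "wz": 0},
  ],
)

```text
time_s: 8.3
position: [0.6046, 0.2529, 0.0814]
tcp_rot: [[-0.98, -0.2, 0.001], [-0.2, 0.98, -0.0], [-0.001, -0.0, -1.0]]
force: [3.2, -4.0, -1.7]
opening: 0.116
```

```bash
python3 - <<'E'
from st import *
print(s['moment'].round(2),np.degrees(np.arctan2(R[1,1],R[0,1])))
need([.6044,.2536,.08])
E
```

```text
8.3 q [ 13.   42.3  83.7  -0.   54.  -88.6] p [0.6046 0.2529 0.0814] 
 [[-0.98  -0.2    0.001]
 [-0.2    0.98  -0.   ]
 [-0.001 -0.    -1.   ]] F [ 3.2 -4.  -1.7] open 10.1
[-0.49 -0.69 -0.57] 101.54936109645843
units [0.   0.03 0.06]
```

The moment jumped to -0.57 N m, so the keeper is at its stop. Releasing, lifting and looking.

move_arm(
  moves=[
    {"hand": 40, "x": 0, "y": 0, "z": 0, "wx": 0, "wy": 0, "wz": 0},
    {"hand": 40, "x": 0, "y": 0, "z": 0, "wx": 0, "wy": 0, "wz": 0},
    {"hand": 40, "x": 0, "y": 0, "z": 0, "wx": 0, "wy": 0, "wz": 0},
    {"hand": 40, "x": 0, "y": 0, "z": -0.6, "wx": 0, "wy": 0, "wz": 0},
    {"hand": 40, "x": 0, "y": 0, "z": -1, "wx": 0, "wy": 0, "wz": 0},
    {"hand": 40, "x": 0, "y": 0, "z": -1, "wx": 0, "wy": 0, "wz": 2.7},
    {"hand": 40, "x": 0, "y": 0, "z": -1, "wx": 0, "wy": 0, "wz": 0},
    {"hand": 40, "x": 0, "y": 0, "z": -0.4, "wx": 0, "wy": 0, "wz": 0},
    {"hand": 40, "x": 0, "y": 0, "z": 0, "wx": 0, "wy": 0, "wz": 0},
  ],
)

```text
time_s: 9.2
position: [0.6053, 0.2538, 0.1839]
tcp_rot: [[-0.988, -0.155, 0.004], [-0.155, 0.988, 0.001], [-0.004, 0.001, -1.0]]
force: [0.6, -0.8, -0.8]
opening: 0.457
```

```bash
python3 - <<'E'
from st import *
c=cap('side','side3'); crop(c,60,240,220,350,'cs3',4)
g=np.array([.5604,.2245])+.012*np.array([-.988,-.153]); print(g)
need([*g,.055-.0187])
E
```

```text
9.2 q [ 13.   35.   79.7   0.   65.1 -85.9] p [0.6053 0.2538 0.1839] 
 [[-0.988 -0.155  0.004]
 [-0.155  0.988  0.001]
 [-0.004  0.001 -1.   ]] F [ 0.6 -0.8 -0.8] open 39.8
[0.548544 0.222664]
units [ 2.46 -0.88  5.89]
```

View pics/cs3.png

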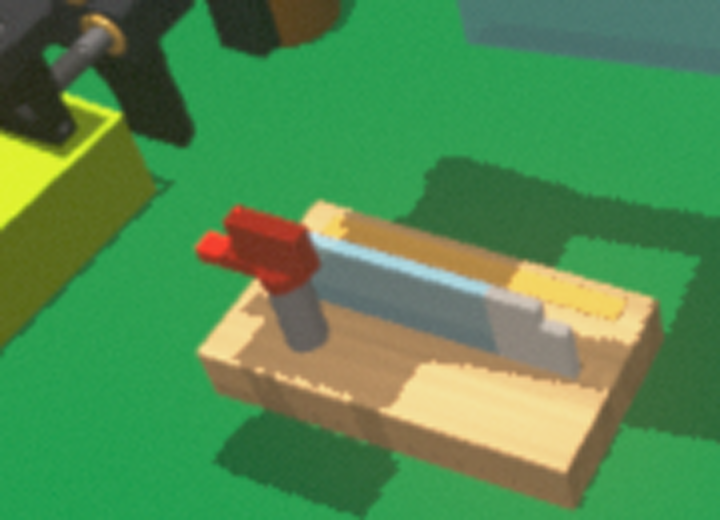

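The keeper is now open, with its arm along the holder's -x at crop (215,245), and the slide has not moved. Moving over the clear part of the slide and down.

move_arm(
  moves=[
    {"hand": 40, "x": 0.85, "y": -0.3, "z": 0, "wx": 0, "wy": 0, "wz": 0},
    {"hand": 40, "x": 0.85, "y": -0.3, "z": 0, "wx": 0, "wy": 0, "wz": 0},
    {"hand": 40, "x": 0.85, "y": -0.3, "z": 0, "wx": 0, "wy": 0, "wz": 0},
    {"hand": 40, "x": 0, "y": 0, "z": 0.8, "wx": 0, "wy": 0, "wz": 0},
    {"hand": 40, "x": 0, "y": 0, "z": 0.8, "wx": 0, "wy": 0, "wz": 0},
    {"hand": 40, "x": 0, "y": 0, "z": 0.8, "wx": 0, "wy": 0, "wz": 0},
    {"hand": 40, "x": 0, "y": 0, "z": 0.4, "wx": 0, "wy": 0, "wz": 0},
    {"hand": 40, "x": 0, "y": 0, "z": 0, "wx": 0, "wy": 0, "wz": 0},
    {"hand": 40, "x": 0, "y": 0, "z": 0, "wx": 0, "wy": 0, "wz": 0},
  ],
)

```text
time_s: 10.15
position: [0.5446, 0.2212, 0.111]
tcp_rot: [[-0.988, -0.155, -0.001], [-0.155, 0.988, -0.0], [0.001, 0.0, -1.0]]
force: [0.1, 0.3, 0.3]
opening: 0.46
```

```bash
python3 - <<'E'
from st import *
g=np.array([.5604,.2245])+.014*np.array([-.988,-.153]); print(g)
need([*g,.0393])
c=cap('side','side4'); crop(c,60,240,200,350,'cs4',4)
E
```

```text
10.15 q [ 11.2  35.8  93.    0.   51.2 -87.7] p [0.5446 0.2212 0.111 ] 
 [[-0.988 -0.155 -0.001]
 [-0.155  0.988 -0.   ]
 [ 0.001  0.    -1.   ]] F [0.1 0.3 0.3] open 40.0
[0.546568 0.222358]
units [-0.09  0.03  2.87]
```

View pics/cs4.png

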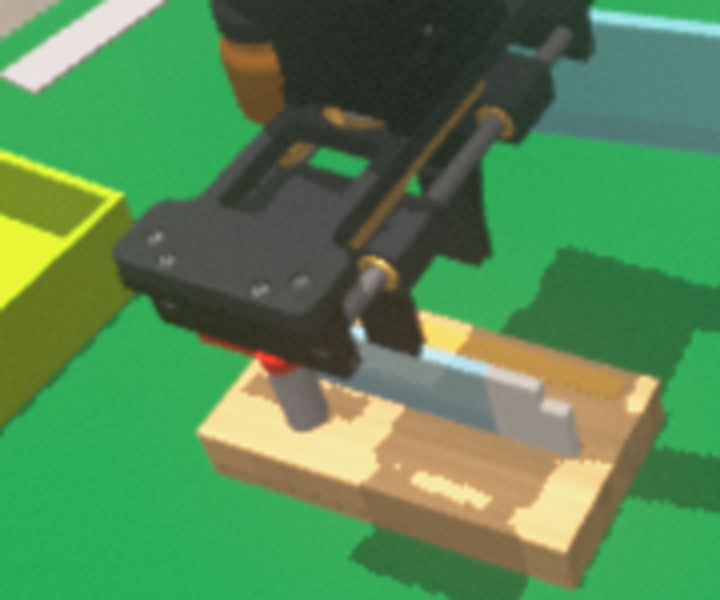

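Fingers straddle the clear part at crop (395,330). The gripper plate is beside and above the keeper fin, with about 9 mm to spare along the slot. Going down gently.

move_arm(
  moves=[
    {"hand": 40, "x": 0, "y": 0, "z": 0.6, "wx": 0, "wy": 0, "wz": 0},
    {"hand": 40, "x": 0, "y": 0, "z": 0.6, "wx": 0, "wy": 0, "wz": 0},
    {"hand": 40, "x": 0, "y": 0, "z": 0.6, "wx": 0, "wy": 0, "wz": 0},
    {"hand": 40, "x": 0, "y": 0, "z": 0.5, "wx": 0, "wy": 0, "wz": 0},
    {"hand": 40, "x": 0, "y": 0, "z": 0.3, "wx": 0, "wy": 0, "wz": 0},
    {"hand": 40, "x": 0, "y": 0, "z": 0.1, "wx": 0, "wy": 0, "wz": 0},
    {"hand": 40, "x": 0, "y": 0, "z": 0, "wx": 0, "wy": 0, "wz": 0},
    {"hand": 40, "x": 0, "y": 0, "z": 0, "wx": 0, "wy": 0, "wz": 0},
  ],
)

```text
time_s: 11.0
position: [0.5452, 0.2213, 0.0443]
tcp_rot: [[-0.988, -0.155, 0.001], [-0.155, 0.988, 0.0], [-0.001, 0.0, -1.0]]
force: [0.5, -0.0, 0.3]
opening: 0.463
```

```bash
python3 - <<'E'
from st import *
g=np.array([.5604,.2245])+.015*np.array([-.988,-.153]); print(g)
need([*g,.0405])
E
```

```text
11.0 q [ 11.2  41.7  94.9  -0.   43.3 -87.7] p [0.5452 0.2213 0.0443] 
 [[-0.988 -0.155  0.001]
 [-0.155  0.988  0.   ]
 [-0.001  0.    -1.   ]] F [ 0.5 -0.   0.3] open 40.2
[0.54558  0.222205]
units [-0.02  0.03  0.15]
```

move_arm(
  moves=[
    {"hand": 20, "x": 0, "y": 0.03, "z": 0.1, "wx": 0, "wy": 0, "wz": 0},
    {"hand": 12, "x": 0, "y": 0, "z": 0, "wx": 0, "wy": 0, "wz": 0},
    {"hand": 0, "x": 0, "y": 0, "z": 0, "wx": 0, "wy": 0, "wz": 0},
    {"hand": 0, "x": 0, "y": 0, "z": 0, "wx": 0, "wy": 0, "wz": 0},
    {"hand": 0, "x": 0, "y": 0, "z": 0, "wx": 0, "wy": 0, "wz": 0},
    {"hand": 0, "x": 0, "y": 0, "z": 0, "wx": 0, "wy": 0, "wz": 0},
    {"hand": 0, "x": 0, "y": 0, "z": 0, "wx": 0, "wy": 0, "wz": 0},
  ],
)

```text
time_s: 11.7
position: [0.5447, 0.2215, 0.0413]
tcp_rot: [[-0.988, -0.155, 0.0], [-0.155, 0.988, -0.001], [0.0, -0.001, -1.0]]
force: [-0.4, -1.6, 0.1]
opening: 0.065
```

```bash
python3 - <<'E'
from st import *
c=cap('side','side5'); crop(c,60,240,220,350,'cs5',4)
E
```

```text
11.7 q [ 11.3  42.   94.9  -0.1  43.  -87.6] p [0.5447 0.2215 0.0413] 
 [[-0.988 -0.155  0.   ]
 [-0.155  0.988 -0.001]
 [ 0.    -0.001 -1.   ]] F [-0.4 -1.6  0.1] open 5.7
```

View pics/cs5.png

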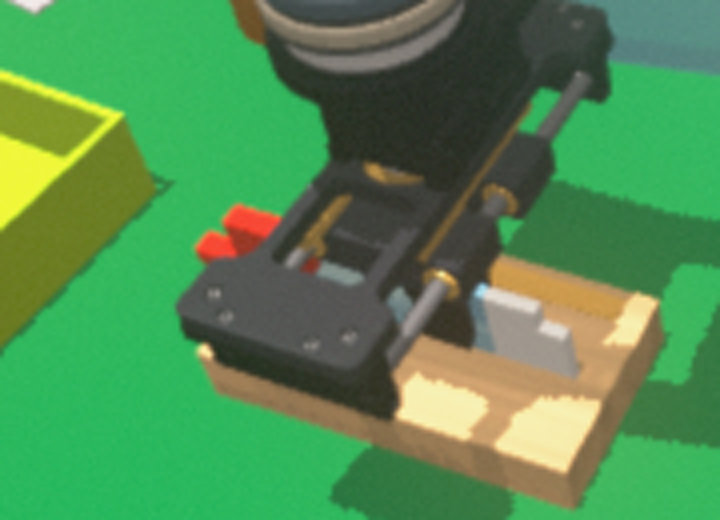

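Gripped at 5.7 mm on the clear part only; the fingers end before the frosted area at crop (480,310). Lifting straight up.

move_arm(
  moves=[
    {"hand": 0, "x": 0, "y": 0, "z": -0.3, "wx": 0, "wy": 0, "wz": 0},
    {"hand": 0, "x": 0, "y": 0, "z": -0.5, "wx": 0, "wy": 0, "wz": 0},
    {"hand": 0, "x": 0, "y": 0, "z": -0.7, "wx": 0, "wy": 0, "wz": 0},
    {"hand": 0, "x": 0, "y": 0, "z": -0.8, "wx": 0, "wy": 0, "wz": 0},
    {"hand": 0, "x": 0, "y": 0, "z": -0.8, "wx": 0, "wy": 0, "wz": 0},
    {"hand": 0, "x": 0, "y": 0, "z": -0.8, "wx": 0, "wy": 0, "wz": 0},
    {"hand": 0, "x": 0, "y": 0, "z": -0.8, "wx": 0, "wy": 0, "wz": 0},
    {"hand": 0, "x": 0, "y": 0, "z": -0.8, "wx": 0, "wy": 0, "wz": 0},
    {"hand": 0, "x": 0, "y": 0, "z": -0.8, "wx": 0, "wy": 0, "wz": 0},
    {"hand": 0, "x": 0, "y": 0, "z": -0.8, "wx": 0, "wy": 0, "wz": 0},
    {"hand": 0, "x": 0, "y": 0, "z": 0, "wx": 0, "wy": 0, "wz": 0},
  ],
)

```text
time_s: 12.85
position: [0.5465, 0.2229, 0.2228]
tcp_rot: [[-0.988, -0.155, 0.008], [-0.155, 0.988, 0.003], [-0.008, 0.001, -1.0]]
force: [0.7, 0.7, -0.7]
opening: 0.067
```

```bash
python3 - <<'E'
from st import *
c=cap('side','side6'); cap('top','top6')
L=[json.loads(l) for l in open('log.jsonl')]
from scipy.optimize import least_squares
for l in L: print(np.round(l['joint_positions'],2), np.round(l['position'],4))
E
```

```text
12.85 q [ 11.3  27.3  87.6   0.1  64.7 -87.6] p [0.5465 0.2229 0.2228] 
 [[-0.988 -0.155  0.008]
 [-0.155  0.988  0.003]
 [-0.008  0.001 -1.   ]] F [ 0.7  0.7 -0.7] open 5.8
[-82.42  30.27  82.15  -0.    67.69 -10.23] [ 0.1911 -0.5944  0.2217]
[-9.8100e+00  2.0020e+01  1.0085e+02 -1.0000e-02  5.9170e+01  6.2370e+01] [0.4906 0.0278 0.2223]
[ 12.31  32.3   78.16   0.    69.62 -16.65] [0.6025 0.2451 0.2219]
[ 13.01  38.77  82.02  -0.    59.7  -15.48] [0.6022 0.253  0.1287]
[ 13.07  42.25  83.02   0.    54.64 -15.53] [0.6078 0.2551 0.0846]
[ 1.300e+01  4.230e+01  8.362e+01  2.000e-02  5.397e+01 -1.562e+01] [0.605  0.2537 0.0814]
[ 1.296e+01  4.229e+01  8.366e+01 -5.000e-02  5.402e+01 -8.454e+01] [0.6046 0.2529 0.0814]
[ 1.295e+01  4.229e+01  8.366e+01 -3.000e-02  5.402e+01 -8.858e+01] [0.6046 0.2529 0.0814]
[ 1.301e+01  3.495e+01  7.965e+01  1.000e-02  6.513e+01 -8.593e+01] [0.6053 0.2538 0.1839]
[ 11.22  35.81  93.04   0.    51.19 -87.7 ] [0.5446 0.2212 0.111 ]
[ 11.22  41.75  94.89  -0.    43.3  -87.69] [0.5452 0.2213 0.0443]
[ 1.127e+01  4.202e+01  9.495e+01 -5.000e-02  4.303e+01 -8.763e+01] [0.5447 0.2215 0.0413]
[ 1.132e+01  2.732e+01  8.756e+01  6.000e-02  6.466e+01 -8.761e+01] [0.5465 0.2229 0.2228]
```

View pics/side6.png

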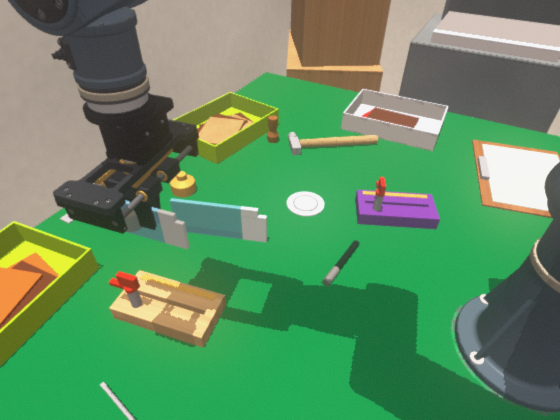

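View pics/top6.png

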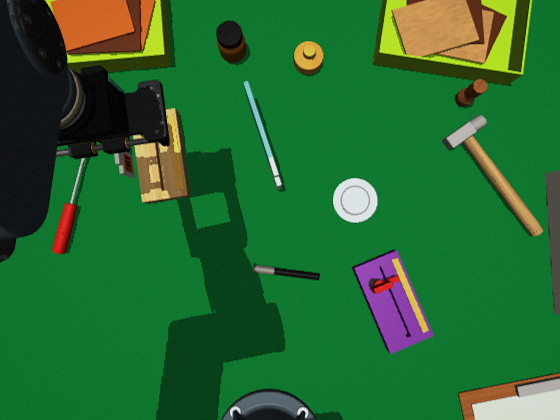

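The slide is out of the slot at side (175,225), with the keeper open at (127,283). Moving over to the spot side, a little higher.

move_arm(
  moves=[
    {"hand": 0, "x": 0.1, "y": -0.5, "z": -0.3, "wx": 0, "wy": 0, "wz": 0},
    {"hand": 0, "x": 0.2, "y": -0.7, "z": -0.3, "wx": 0, "wy": 0, "wz": 0},
    {"hand": 0, "x": 0.24, "y": -0.9, "z": -0.3, "wx": 0, "wy": 0, "wz": 0},
    {"hand": 0, "x": 0.24, "y": -0.9, "z": -0.3, "wx": 0, "wy": 0, "wz": 0},
    {"hand": 0, "x": 0.24, "y": -0.9, "z": -0.3, "wx": 0, "wy": 0, "wz": 0},
    {"hand": 0, "x": 0.24, "y": -0.9, "z": -0.3, "wx": 0, "wy": 0, "wz": 0},
    {"hand": 0, "x": 0.24, "y": -0.9, "z": -0.3, "wx": 0, "wy": 0, "wz": 0},
    {"hand": 0, "x": 0.24, "y": -0.9, "z": -0.3, "wx": 0, "wy": 0, "wz": 0},
    {"hand": 0, "x": 0.24, "y": -0.9, "z": -0.3, "wx": 0, "wy": 0, "wz": 0},
    {"hand": 0, "x": 0.24, "y": -0.9, "z": -0.3, "wx": 0, "wy": 0, "wz": 0},
    {"hand": 0, "x": 0.24, "y": -0.9, "z": 0, "wx": 0, "wy": 0, "wz": 0},
    {"hand": 0, "x": 0.24, "y": -0.9, "z": 0, "wx": 0, "wy": 0, "wz": 0},
    {"hand": 0, "x": 0.24, "y": -0.9, "z": 0, "wx": 0, "wy": 0, "wz": 0},
    {"hand": 0, "x": 0.24, "y": -0.9, "z": 0, "wx": 0, "wy": 0, "wz": 0},
    {"hand": 0, "x": 0.24, "y": -0.9, "z": 0, "wx": 0, "wy": 0, "wz": 0},
    {"hand": 0, "x": 0.24, "y": -0.9, "z": 0, "wx": 0, "wy": 0, "wz": 0},
    {"hand": 0, "x": 0.1, "y": -0.5, "z": 0, "wx": 0, "wy": 0, "wz": 0},
    {"hand": 0, "x": 0, "y": -0.3, "z": 0, "wx": 0, "wy": 0, "wz": 0},
  ],
)

```text
time_s: 14.75
position: [0.5075, -0.1544, 0.2932]
tcp_rot: [[-0.988, -0.153, -0.001], [-0.153, 0.988, 0.001], [0.001, 0.001, -1.0]]
force: [-0.1, 0.8, -0.8]
opening: 0.064
```

move_arm(
  moves=[
    {"hand": 0, "x": 0, "y": 0, "z": 0, "wx": 4, "wy": 0, "wz": 0},
    {"hand": 0, "x": 0, "y": 0, "z": 0, "wx": 4, "wy": 0, "wz": 0},
    {"hand": 0, "x": 0, "y": 0, "z": 0, "wx": 4, "wy": 0, "wz": 0},
    {"hand": 0, "x": 0, "y": 0, "z": 0, "wx": 4, "wy": 0, "wz": 0},
    {"hand": 0, "x": 0, "y": 0, "z": 0, "wx": 4, "wy": 0, "wz": 0},
  ],
)

```text
time_s: 15.25
position: [0.5081, -0.1526, 0.2937]
tcp_rot: [[-0.988, -0.146, 0.053], [-0.155, 0.928, -0.34], [-0.0, -0.344, -0.939]]
force: [-0.6, -0.3, -1.4]
opening: 0.064
```

```bash
python3 - <<'E'
from st import *
E
```

```text
15.25 q [ -18.6   16.3   96.6  -20.8   59.1 -108.1] p [ 0.5081 -0.1526  0.2937] 
 [[-0.988 -0.146  0.053]
 [-0.155  0.928 -0.34 ]
 [-0.    -0.344 -0.939]] F [-0.6 -0.3 -1.4] open 5.6
```

move_arm(
  moves=[
    {"hand": 0, "x": 0, "y": 0, "z": 0, "wx": 4, "wy": 0, "wz": 0},
    {"hand": 0, "x": 0, "y": 0, "z": 0, "wx": 4, "wy": 0, "wz": 0},
    {"hand": 0, "x": 0, "y": 0, "z": 0, "wx": 4, "wy": 0, "wz": 0},
    {"hand": 0, "x": 0, "y": 0, "z": 0, "wx": 4, "wy": 0, "wz": 0},
    {"hand": 0, "x": 0, "y": 0, "z": 0, "wx": 4, "wy": 0, "wz": 0},
    {"hand": 0, "x": 0, "y": 0, "z": 0, "wx": 4, "wy": 0, "wz": 0},
  ],
)

```text
time_s: 15.85
position: [0.5082, -0.1524, 0.2937]
tcp_rot: [[-0.988, -0.111, 0.109], [-0.156, 0.709, -0.688], [-0.0, -0.696, -0.718]]
force: [-0.1, 0.9, -0.5]
opening: 0.069
```

```bash
python3 - <<'E'
from st import *
E
```

```text
15.85 q [ -6.5  20.3 103.6 -53.7  56.4 -74. ] p [ 0.5082 -0.1524  0.2937] 
 [[-0.988 -0.111  0.109]
 [-0.156  0.709 -0.688]
 [-0.    -0.696 -0.718]] F [-0.1  0.9 -0.5] open 6.0
```

move_arm(
  moves=[
    {"hand": 0, "x": 0, "y": 0, "z": 0, "wx": 4, "wy": 0, "wz": 0},
    {"hand": 0, "x": 0, "y": 0, "z": 0, "wx": 4, "wy": 0, "wz": 0},
    {"hand": 0, "x": 0, "y": 0, "z": 0, "wx": 4, "wy": 0, "wz": 0},
    {"hand": 0, "x": 0, "y": 0, "z": 0, "wx": 4, "wy": 0, "wz": 0},
    {"hand": 0, "x": 0, "y": 0, "z": 0, "wx": 0, "wy": 0, "wz": 0},
  ],
)

```text
time_s: 16.35
position: [0.5076, -0.1518, 0.2916]
tcp_rot: [[-0.988, -0.083, 0.133], [-0.157, 0.495, -0.855], [0.005, -0.865, -0.502]]
force: [0.4, 0.3, -0.8]
opening: 0.066
```

```bash
python3 - <<'E'
from st import *
# label in tool frame from grip: slide x=tool x, label dir = -y, slide z=-tool z ; at grasp TCP world z .0413, slide centre z .040
Lt=np.array([.052-.016,-.003,.0413-.040]) 
pad=np.array([.4765,-.1686,.003])
lab=s['position']+R@Lt; print('label',lab.round(4))
print('units',(R.T@(pad+[0,0,.15]-lab)/.025).round(2))
cap('top','top7');cap('side','side7')
E
```

```text
16.35 q [ -0.2  26.7 107.4 -72.8  63.4 -52.8] p [ 0.5076 -0.1518  0.2916] 
 [[-0.988 -0.083  0.133]
 [-0.157  0.495 -0.855]
 [ 0.005 -0.865 -0.502]] F [ 0.4  0.3 -0.8] open 5.7
label [ 0.4724 -0.1601  0.2937]
units [-0.13  4.69  3.14]
```

View pics/side7.png

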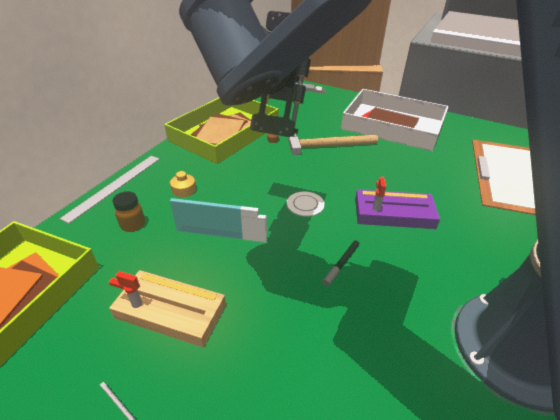

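View pics/top7.png

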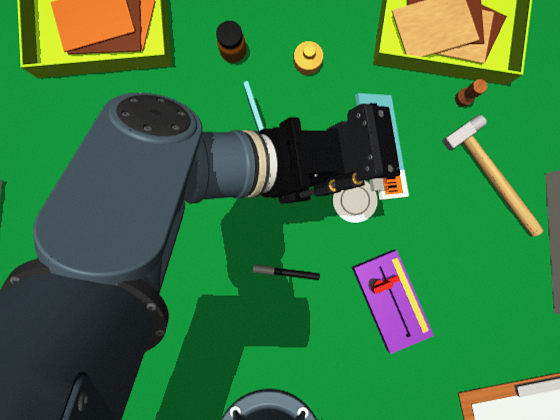

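Top view: the orange label faces up at (392,185) beside the spot, and the fingers are on the clear part only. Side view: everything else is in place. I'll check the height of the large slide below, then lower while yawing a little to ease joint 4.

```bash
python3 - <<'E'
from h import *
t=load('top0'); Z=t['z_map']
for u,v in((248,90),(262,135),(278,182),(392,270)):
    o,d=ray(t,u,v); print((o+d*Z[v,u]).round(3))
t=load('top7'); m=cv2.inRange(cv2.cvtColor(t['image'],cv2.COLOR_RGB2HSV),(8,170,120),(20,255,255)); m[:165]=0;m[210:]=0;m[:,:370]=0;m[:,415:]=0
ys,xs=np.nonzero(m); print(xs.min(),xs.max(),ys.min(),ys.max(), onz(t,xs.mean(),ys.mean(),.2937), proj(t,[.4724,-.1601,.2937]))
E
```

```text
[0.672 0.044 0.083]
[0.587 0.017 0.087]
[ 0.503 -0.013  0.068]
[ 0.339 -0.235  0.033]
383 402 175 193 [ 0.47084245 -0.16319995  0.2937    ] (np.float64(390.47813510578624), np.float64(183.80922086042665))
```

move_arm(
  moves=[
    {"hand": 0, "x": 0, "y": 0.5, "z": 0.3, "wx": 0, "wy": -3.5, "wz": -2},
    {"hand": 0, "x": 0, "y": 0.5, "z": 0.3, "wx": 0, "wy": -3.5, "wz": -2},
    {"hand": 0, "x": 0, "y": 0.5, "z": 0.3, "wx": 0, "wy": -3.5, "wz": -2},
    {"hand": 0, "x": 0, "y": 0.5, "z": 0.3, "wx": 0, "wy": -3.5, "wz": -2},
    {"hand": 0, "x": 0, "y": 0, "z": 0, "wx": 0, "wy": 0, "wz": 0},
    {"hand": 0, "x": 0, "y": 0, "z": 0, "wx": 0, "wy": 0, "wz": 0},
  ],
)

```text
time_s: 17.05
position: [0.5219, -0.1281, 0.2645]
tcp_rot: [[-0.923, -0.223, 0.313], [-0.383, 0.493, -0.781], [0.02, -0.841, -0.54]]
force: [0.7, -1.0, -0.6]
opening: 0.066
```

```bash
cat > lab.py <<'E'
from st import *
Lt=np.array([.052-.016,-.003,.0413-.040]) 
pad=np.array([.4765,-.1686,.003])
lab=s['position']+R@Lt; print('label',lab.round(4), 'tilt',np.degrees(np.arcsin(-R[2,1])))
print('units',(R.T@(pad+[0,0,.15]-lab)/.025).round(2))
E
python3 lab.py
```

```text
17.05 q [-1.000e-01  2.620e+01  1.134e+02 -8.190e+01  5.210e+01 -5.100e+01] p [ 0.5219 -0.1281  0.2645] 
 [[-0.923 -0.223  0.313]
 [-0.383  0.493 -0.781]
 [ 0.02  -0.841 -0.54 ]] F [ 0.7 -1.  -0.6] open 5.7
label [ 0.4898 -0.1444  0.267 ] tilt 57.266017134183414
units [0.77 3.48 3.05]
```

Joint 4 reached its limit (-82°). I'll fit the kinematics from the logged poses and choose a better yaw.

```bash
cat > kin.py <<'E'
import numpy as np,json
from scipy.optimize import least_squares
from scipy.spatial.transform import Rotation as Ro
L=[json.loads(l) for l in open('log.jsonl')]
Q=np.array([l['joint_positions'] for l in L]);P=np.array([l['position'] for l in L]);RR=np.array([l['tcp_rot'] for l in L])
def rz(a):return Ro.from_euler('z',a,degrees=True)
def ry(a):return Ro.from_euler('y',a,degrees=True)
def fk(q,p,s4=1,s6=1):
    d1,a1,lat,L2,a3,L3,d6=p
    A=rz(q[0])*ry(q[1]); x=rz(q[0]).apply([a1,lat,d1])+A.apply([0,0,L2])
    B=A*ry(q[2]); x=x+B.apply([a3,0,L3]); C=B*rz(s4*q[3])*ry(q[4])*rz(s6*q[5]); x=x+C.apply([0,0,d6]); return x,C.as_matrix()
E
python3 - <<'E'
from kin import *
for s4 in(1,-1):
  for s6 in(1,-1):
    print(s4,s6,[np.abs(fk(q,[0]*7,s4,s6)[1]-R).max().round(3) for q,R in zip(Q[-4:],RR[-4:])])
f=lambda p,s4: np.concatenate([fk(q,p,s4)[0]-x for q,x in zip(Q,P)]+[0.01*(np.array(p[[1,4]]))])
for s4 in(1,-1):
    r=least_squares(f,[.3,0,.11,.4,0,.4,.25],args=(s4,)); print(s4,r.x.round(4),np.abs(r.fun).max())
E
```

```text
1 1 [np.float64(1.134), np.float64(1.099), np.float64(1.07), np.float64(1.146)]
1 -1 [np.float64(1.453), np.float64(0.891), np.float64(0.267), np.float64(0.197)]
-1 1 [np.float64(0.848), np.float64(1.333), np.float64(1.709), np.float64(1.668)]
-1 -1 [np.float64(1.666), np.float64(1.333), np.float64(1.709), np.float64(1.562)]
1 [ 0.2742 -0.      0.111   0.588   0.1141  0.3917  0.3055] 0.0011406849177946954
-1 [-0.2298  0.2506  0.0884  0.591   0.1835  0.157  -0.1582] 0.15524893225155378
```

```bash
python3 - <<'E'
from kin import *
p=[0.2742,0,.111,.588,.1141,.3917,.3055]
for s6 in(1,-1):
    print(s6,[Ro.from_matrix(fk(np.r_[q[:5],0],p)[1].T@R).as_rotvec(degrees=True).round(1).tolist()+[round(q[5],1)] for q,R in zip(Q[-5:],RR[-5:])]); break
E
```

```text
1 [[-0.0, 0.0, 2.4, np.float64(-87.6)], [-0.0, -0.0, -18.1, np.float64(-108.1)], [-0.0, -0.0, 16.0, np.float64(-74.0)], [-0.0, -0.0, 37.2, np.float64(-52.8)], [0.0, -0.0, 39.0, np.float64(-51.0)]]
```

```bash
cat >> kin.py <<'E'
p0=[0.2742,0,.111,.588,.1141,.3917,.3055]
def FK(q): return fk(np.r_[q[:5],q[5]+90],p0)
lo=np.array([-176.69,-43.24,12.49,-82,0,-163.58]);hi=np.array([176.69,126.21,139.97,262,151.66,163.58])
def tgt(tilt,yaw,lab):
    # tilt: normal elevation; yaw: azimuth of tool pointing direction
    a=np.radians(yaw);t=np.radians(tilt)
    h=np.array([np.cos(a),np.sin(a),0]);u=np.array([0,0,1.])
    z=np.sin(t)*h-np.cos(t)*u; y=-(np.cos(t)*h+np.sin(t)*u); x=np.cross(y,z)
    R=np.c_[x,y,z]; return np.array(lab)-R@np.array([.036,-.003,.0013]),R
def ik(x,R,q0):
    def f(q):
        X,C=FK(q); return np.r_[(X-x)*20,(C-R).ravel()*3]
    r=least_squares(f,np.clip(q0,lo+.1,hi-.1),bounds=(lo,hi)); return r.x,np.abs(r.fun).max()
E
python3 - <<'E'
from kin import *
lab=[.4765,-.1686,.153]
for tilt in(55,60):
  for yaw in range(-180,180,20):
    x,R=tgt(tilt,yaw,lab); best=[]
    for q0 in([-0,26,113,-75,55,-50],[-30,40,100,0,90,0],[-30,40,100,90,80,90],[-20,30,120,170,40,100],[-30,40,90,0,120,-120]):
        q,e=ik(x,R,np.array(q0,float))
        if e<.01:
            m=np.minimum(q-lo,hi-q).min(); best.append((m,q.round(0)))
    if best: 
        b=max(best,key=lambda k:k[0]); print(tilt,yaw,round(b[0],1),b[1])
E
```

```text
55 -180 41.3 [-24.  53.  68. -21. 110. -22.]
55 -160 48.6 [-18.  52.  71. -31. 103. -32.]
55 -140 41.8 [-12.  49.  79. -40.  93. -38.]
55 -120 32.0 [ -7.  46.  88. -50.  80. -42.]
55 -100 19.4 [ -4.  43.  99. -63.  67. -42.]
55 -80 0.0 [ -3.  40. 112. -82.  54. -35.]
55 -60 15.4 [ -6.  38. 125. 246.  46. -19.]
55 -40 3.1 [-17.  40. 137. 204.  52.  -1.]
55 20 4.7 [-65.  40. 135.  92.  55.   6.]
55 40 17.2 [-66.  39. 123.  64.  62.  20.]
55 60 30.0 [-62.  40. 110.  46.  74.  26.]
55 80 42.3 [-57.  43.  98.  34.  86.  25.]
55 100 53.4 [-51.  47.  87.  24.  97.  21.]
55 120 45.2 [-44.  50.  77.  13. 106.  13.]
55 140 39.5 [-38.  52.  71.   2. 112.   2.]
55 160 38.1 [-31.  53.  67. -10. 114. -10.]
60 -180 36.8 [-24.  56.  65. -23. 115. -22.]
60 -160 44.5 [-17.  54.  69. -33. 107. -32.]
60 -140 39.3 [-11.  52.  77. -43.  96. -38.]
60 -120 29.3 [ -6.  49.  87. -53.  84. -40.]
60 -100 16.2 [ -2.  45.  99. -66.  70. -38.]
60 -60 14.4 [ -5.  42. 126. 242.  54. -13.]
60 -40 1.0 [-16.  46. 139. 203.  64.   2.]
60 20 3.3 [-68.  45. 137.  93.  60.  -1.]
60 40 16.9 [-68.  42. 123.  65.  65.  16.]
60 60 30.4 [-64.  43. 110.  48.  77.  23.]
60 80 43.3 [-58.  46.  97.  35.  90.  24.]
60 100 50.3 [-52.  49.  85.  25. 101.  20.]
60 120 40.9 [-45.  52.  75.  14. 111.  13.]
60 140 34.9 [-38.  55.  68.   2. 117.   2.]
60 160 33.4 [-31.  56.  65. -10. 118. -10.]
```

Pointing the tool at azimuth -120° keeps every joint at least 29° from its limits. Yawing clockwise about 52° at the present height.

move_arm(
  moves=[
    {"hand": 0, "x": 0, "y": 0, "z": 0, "wx": 0, "wy": 4, "wz": 2.6},
    {"hand": 0, "x": 0, "y": 0, "z": 0, "wx": 0, "wy": 6, "wz": 3.9},
    {"hand": 0, "x": 0, "y": 0, "z": 0, "wx": 0, "wy": 6, "wz": 3.9},
    {"hand": 0, "x": 0, "y": 0, "z": 0, "wx": 0, "wy": 6, "wz": 3.9},
    {"hand": 0, "x": 0, "y": 0, "z": 0, "wx": 0, "wy": 6, "wz": 3.9},
    {"hand": 0, "x": 0, "y": 0, "z": 0, "wx": 0, "wy": 6, "wz": 3.9},
    {"hand": 0, "x": 0, "y": 0, "z": 0, "wx": 0, "wy": 6, "wz": 3.9},
    {"hand": 0, "x": 0, "y": 0, "z": 0, "wx": 0, "wy": 4, "wz": 2.6},
    {"hand": 0, "x": 0, "y": 0, "z": 0, "wx": 0, "wy": 0, "wz": 0},
    {"hand": 0, "x": 0, "y": 0, "z": 0, "wx": 0, "wy": 0, "wz": 0},
  ],
)

```text
time_s: 18.05
position: [0.5214, -0.1279, 0.2632]
tcp_rot: [[-0.867, 0.255, -0.427], [0.497, 0.463, -0.734], [0.011, -0.849, -0.528]]
force: [-0.0, -0.3, -0.8]
opening: 0.064
```

```bash
python3 lab.py; python3 - <<'E'
from kin import *
from rig import bot
s=bot.read_state(); x,R=tgt(60,-120,[.4765,-.1686,.153]); print(Ro.from_matrix(s['tcp_rot'].T@R).as_rotvec(degrees=True).round(2))
E
```

```text
18.05 q [ -1.3  39.7  81.9 -48.2  94.2 -49.1] p [ 0.5214 -0.1279  0.2632] 
 [[-0.867  0.255 -0.427]
 [ 0.497  0.463 -0.734]
 [ 0.011 -0.849 -0.528]] F [-0.  -0.3 -0.8] open 5.6
label [ 0.4889 -0.1124  0.2655] tilt 58.126878787904175
units [-0.74  2.65  4.24]
[ 1.87 -0.17  0.61]
```

move_arm(
  moves=[
    {"hand": 0, "x": -0.05, "y": 0.2, "z": 0.3, "wx": 0, "wy": 0, "wz": 0},
    {"hand": 0, "x": -0.1, "y": 0.36, "z": 0.56, "wx": 0, "wy": 0, "wz": 0},
    {"hand": 0, "x": -0.1, "y": 0.36, "z": 0.56, "wx": 0, "wy": 0, "wz": 0},
    {"hand": 0, "x": -0.1, "y": 0.36, "z": 0.56, "wx": 0, "wy": 0, "wz": 0},
    {"hand": 0, "x": -0.1, "y": 0.36, "z": 0.56, "wx": 0, "wy": 0, "wz": 0},
    {"hand": 0, "x": -0.1, "y": 0.36, "z": 0.56, "wx": 0, "wy": 0, "wz": 0},
    {"hand": 0, "x": -0.1, "y": 0.36, "z": 0.56, "wx": 0, "wy": 0, "wz": 0},
    {"hand": 0, "x": -0.05, "y": 0.2, "z": 0.4, "wx": 1, "wy": 0, "wz": 0.6},
    {"hand": 0, "x": 0, "y": 0, "z": 0, "wx": 1, "wy": 0, "wz": 0},
    {"hand": 0, "x": 0, "y": 0, "z": 0, "wx": 0, "wy": 0, "wz": 0},
    {"hand": 0, "x": 0, "y": 0, "z": 0, "wx": 0, "wy": 0, "wz": 0},
  ],
)

```text
time_s: 19.15
position: [0.5104, -0.181, 0.1557]
tcp_rot: [[-0.865, 0.25, -0.435], [0.502, 0.431, -0.75], [-0.0, -0.867, -0.498]]
force: [1.0, 0.4, -0.4]
opening: 0.067
```

```bash
python3 lab.py; python3 - <<'E'
from h import *
t=cap('top','top8');cap('side','side8');crop(t,290,450,120,270,'ct8',4)
E
```

```text
19.15 q [ -5.6  48.3  86.7 -52.5  84.4 -40.3] p [ 0.5104 -0.181   0.1557] 
 [[-0.865  0.25  -0.435]
 [ 0.502  0.431 -0.75 ]
 [-0.    -0.867 -0.498]] F [ 1.   0.4 -0.4] open 5.8
label [ 0.478  -0.1652  0.1576] tilt 60.12582344051653
units [-0.02  0.09  0.22]
```

View pics/ct8.png

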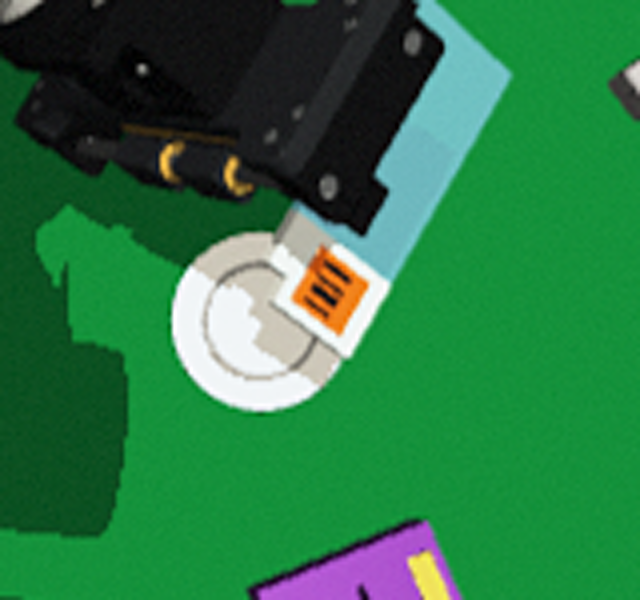

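View pics/side8.png

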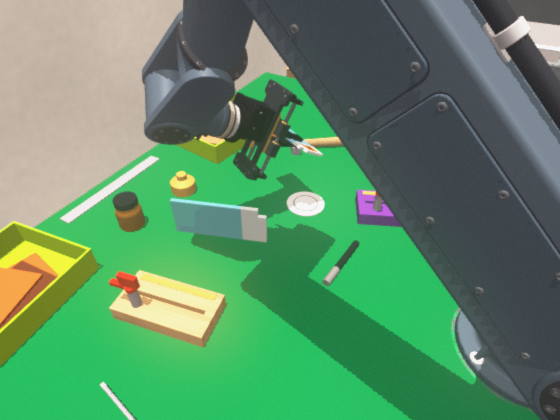

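Top crop: the label faces up at crop (330,290), with the frosted part free and fingers on the clear part. Side view: the keeper is still open at (125,283) and the other items are in place. I'll measure the label and the spot in this picture, then trim.

```bash
cat > meas.py <<'E'
from lab import *
import sys
t=load(sys.argv[1]); hsv=cv2.cvtColor(t['image'],cv2.COLOR_RGB2HSV)
m=cv2.inRange(hsv,(5,170,120),(22,255,255)); m[:170]=0;m[215:]=0;m[:,:355]=0;m[:,395:]=0
m=cv2.morphologyEx(m,cv2.MORPH_CLOSE,np.ones((5,5)))
k=max(cv2.findContours(m,0,1)[0],key=cv2.contourArea); r=cv2.minAreaRect(k)
print(r,'label seen',onz(t,*r[0],lab[2]).round(4),'pred px',np.round(proj(t,lab),1))
Z=t['z_map'];print('depth z',[ (lambda o,d:(o+d*Z[v,u]))(*ray(t,u,v)).round(3).tolist() for u,v in((372,197),(377,190))])
E
python3 meas.py top8
```

```text
19.25 q [ -5.6  48.3  86.7 -52.5  84.4 -40.3] p [ 0.5105 -0.181   0.156 ] 
 [[-0.865  0.251 -0.435]
 [ 0.502  0.431 -0.75 ]
 [-0.001 -0.867 -0.498]] F [0.3 0.6 0.8] open 5.8
label [ 0.478  -0.1652  0.158 ] tilt 60.09917876863517
units [-0.02  0.1   0.23]
((372.17694091796875, 192.31539916992188), (14.512062072753906, 16.000478744506836), 29.744882583618164) label seen [ 0.4756 -0.1679  0.158 ] pred px [370.5 190.8]
depth z [[0.468, -0.169, 0.154], [0.48, -0.177, 0.155]]
```

move_arm(
  moves=[
    {"hand": 0, "x": -0.02, "y": 0.09, "z": 0.2, "wx": 0, "wy": 0, "wz": 0},
    {"hand": 0, "x": 0, "y": 0, "z": 0, "wx": 0, "wy": 0, "wz": 0},
    {"hand": 0, "x": 0, "y": 0, "z": 0, "wx": 0, "wy": 0, "wz": 0},
    {"hand": 0, "x": 0, "y": 0, "z": 0, "wx": 0, "wy": 0, "wz": 0},
  ],
)

```text
time_s: 19.65
position: [0.5088, -0.1843, 0.1511]
tcp_rot: [[-0.865, 0.25, -0.436], [0.502, 0.431, -0.75], [0.001, -0.867, -0.498]]
force: [1.2, -0.1, 0.0]
opening: 0.069
```

```bash
python3 -c "
from h import *
t=cap('top','top9');crop(t,290,450,120,270,'ct9',4)"; python3 meas.py top9; python3 -c "
from h import *
print(bot.read_state()['qvel'].round(2))"
```

```text
19.7 q [ -5.9  48.6  87.  -52.7  83.9 -40. ] p [ 0.5088 -0.1843  0.151 ] 
 [[-0.865  0.25  -0.436]
 [ 0.502  0.431 -0.75 ]
 [ 0.001 -0.867 -0.498]] F [-0.2 -0.1 -0.3] open 5.2
label [ 0.4764 -0.1685  0.153 ] tilt 60.12319834453057
units [-0.01 -0.    0.  ]
((373.5, 193.50001525878906), (15.800002098083496, 14.600000381469727), 36.86989974975586) label seen [ 0.4742 -0.1712  0.153 ] pred px [371.8 192.2]
depth z [[0.469, -0.169, 0.15], [0.48, -0.178, 0.149]]
[ 0.01 -0.07 -0.    0.05 -0.08  0.05]
```

View pics/ct9.png

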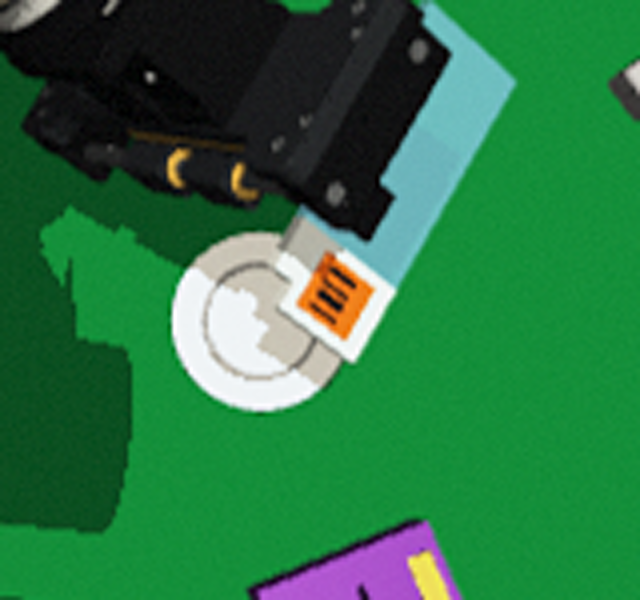

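```bash
python3 -c "
from rig import order
print(order.hand_in())"
```

```text
the job is handed in; nothing more can be done
None
```

I turned the red keeper to its open stop, then lifted the small slide out of the wood holder by its clear part. I handed the job in at about 20 s with the arm holding the slide label-up over the photo spot.

**Last checks:**
- **Position:** joint readings put the label centre within 1 mm of the spot's centre and 150 mm above it. The camera's label centre was about 3 mm off that, which I left because it is close to the 2 mm calibration limit.
- **Tilt:** the slide is tipped about 60° from upright with the label facing up.
- **Grip and stillness:** the fingers are only on the clear part, and the joints were practically still.
- **Scene:** the keeper was still open and nothing else had moved in the last side picture, taken just before a final 6 mm adjustment.

**One snag:** on the way, joint 4 reached its range limit (-82°) during a turn. The arm stopped there, and I turned the slide the other way to get clear.

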